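Lock a tool-rest bracket into a slotted upright

ROBOT

A 6-joint arm with a two-finger parallel gripper is mounted at the origin on a cart in front of the work surface, level with it; the furniture and walls round the work are solid. World frame = base frame: x ahead of the robot, y to its left, z up, the work surface at z = 0. Lengths are in m, angles in rad, forces in N, time in s.
With the tool pointing down it reaches from about 0.35 to 0.975 m from the base axis. Payload 4.9 kg.
Tool frame: the origin (TCP) lies at the very end of the fingers, on their centre line; the grasp point (between the pads) lies 19 mm behind it; z points along the fingers, y is the line along which they close (so a half turn about z gives the same grasp; the last joint's range is limited). The gripper opens to 85 mm and grips with 20 to 120 N. Pads are 22 mm wide; open, the fingers measure 114 mm over their backs; the gripper's body (76 mm by 85 mm) begins 54 mm behind the grasp point. The pads swing forward as they close: fully open they stand 13 mm farther back than shut.
Start: joints at [-1.451, 0.053, 1.613, -0, 1.476, -0.119], TCP at [0.148, -0.607, 0.231] pointing down, gripper open.
Joint ranges: [-3.01, 3.01], [-1.01, 2.22], [0.06, 2.58], [-1.02, 4.17], [0.09, 2.62], [-3.14, 3.14]. Speed limits (rad/s): [2.57, 2.57, 3.14, 3.14, 3.14, 3.14].

INTERFACE

Orientations are given as a rotation vector (axis times angle).
In Python, from station import ctrl gives the robot as it stands.
- The arm moves only by the tool jog_arm, never from a script. Its argument "plan" is a list of rows, each a list of 7 numbers: the shift along the tool's x, y, z in units of 0.02 m (1.0 is 0.02 m), then the turn, a rotation vector about the tool's x, y, z in units of 45 degrees (1.0 is 45 degrees), then the opening, from -1 (shut) to 1 (fully open). A call has 1 to 8 rows; each row shifts and turns the commanded pose from where the row before left it, along the tool's axes as they then stand; what a row does not reach is not made up. A row lasts 1/10 s, in which the tool goes at most 50 mm and 8.59 degrees, less where a joint would pass 70% of its speed; a pose out of reach is approached as far as the arm can. A call with a number of a shift or a turn outside -1 to 1 is refused whole. A call with a gripper value outside its range is refused whole. The fingers move at their own pace and stop on an object; "grip_force" is the grip in N (left out, the last holds). Time passes only in rows, so rows that do not move let the fingers close. It gives the time, the measured TCP pose, the force, the opening and the grip force at its end, in the units of the state.
- ctrl.get_obs(): the state, without advancing time (a new reading comes with each control period).
- ctrl.get_image(name): name is "scene" or "top"; returns (picture, depth): 480x640x3 uint8, red, green, blue; 480x640 float32, m along the optical axis (not along the pixel's ray), 0 where there is no reading.
- ctrl.camera_info(name): a dict with "camera_matrix" (3x3 intrinsics, pixels), "k1" (the pictures are not rectified: a ray, as slopes to the right and down, at radius r is drawn at 1 + k1 r^2 times it, then the intrinsics apply), "rvec" (rotation vector, rad) and "tvec" (3), from world to camera coordinates, as OpenCV has them. Camera axes: x right, y down, z forward; pixel columns grow to the right and rows downward; lengths in m; the calibration is good to about 2 mm. A picture is of the moment at which its call begins. camera_info takes no time and is no camera call.
- ctrl.finish_job(): hands the job in; it is judged then, once.
The state is a dict: "t": time; "q": joint angles; "dq": joint speeds; "effort": joint torques, N m; "tool_pos": TCP position; "tool_rot": TCP orientation; "contact_force": force on the tool from outside, world axes, zero at the start; "wrist_torque": the same for the moment, N m; "opening": finger opening in m; "grip_force": force on a finger pad.
Only numpy, scipy, OpenCV 4.12 (cv2) and the standard library are available. Lean on these libraries where they do the work, as an engineer would, in place of code of your own. Each camera call takes 0.05 s, during which the arm holds its last target. There are 200 camera calls.

TASK

Fit the loose steel bracket to the slotted stand: hook both its claws into the two slots, then press it down until the spring catch snaps out and locks it, its arm pointing away from the upright. The strip with the slots may be clamped a little higher or lower than usual, so feel for the slots. Let go of the bracket and leave the carton, the roll of tape and the tape measure where they are.

Things in the scene. Friction and masses are not known exactly. Their poses are not given: they have to be found in the camera images.
- bracket: Loose steel bracket, 0.2 to 0.4 kg, standing on its arm's underside. Origin: lower edge, middle, of the back plate's rear face; z up, x the way the claws point, arm along -x. Plate 40 mm wide, x -4 to 0, z 0 to 100 mm, ledge on top, window for the catch near its foot (y -9 to 9, z 6 to 21). Mass centre near x -66, z 32 mm.
- grip (a point): Middle of the bracket's arm, at x -90, z 12 mm in the bracket's frame. The arm is a channel 24 mm wide (y), 24 mm high (z 0 to 24), reaching to x -180 mm with an end stop 36 mm high there. Grip it across y from above.
- claw (a point): Foot of the upper claw's tip, at x 13, z 68 mm in the bracket's frame. Two like claws one above the other at y 0, 6 mm wide: shank x 0 to 13, z 88 to 98 (lower claw z 42 to 52); lip hanging 20 mm from it at x 6 to 13, z 68 to 88 (lower claw z 22 to 42). The 4 mm strip fits into the 6 mm between plate and lip.
- ledge (a point): Middle of the top of the bracket's thumb ledge, at x -13, z 105 mm in the bracket's frame; the ledge spans x -26 to 0, y -20 to 20 mm, 5 mm thick. Place to press down with shut fingertips.
- slotted_stand: Fixed stand: foot 90 x 150 x 12 mm, channel 70 mm wide, 235 mm high, holding a slotted strip 4 mm thick, hollow behind. Origin on the table under the strip's front face; z up, the strip faces -x. A fitted bracket has the stand's yaw and x 0, y 0 in its frame. Channel rims stand 3 mm proud of the strip beyond y +-24 mm. The bracket enters pushed along +x, then goes 22 mm down.
- slot (a point): Point on the stand, x 0, y 0, z 173 mm: foot of the upper slot with the strip in mid position. Slots 10 mm wide, 34 mm high, the lower one 46 mm below. The strip (slots and catch) is clamped up to 7 mm higher or lower than this, NOT reported: find by touch or sight. Claws enter within +-2 mm of bracket origin z 107 (mid position), plate flush at x 0; fully down at z 85 (mid).
- catch (a joint): Spring catch in the strip below the slots: wedge 4.5 mm proud of the strip, sloped above, flat below. Value: m pushed in; 0 sprung out, 0.0045 level with the strip. Spring 7 N at 0 plus 1400 N/m, smooth. The plate's foot meets it after the first 3 mm down; weight alone does not pass it, about 10 N down on the bracket does. It snaps out into the plate's window when the bracket is home.
- nail_box: Bystander: cardboard carton 53 x 75 x 46 mm, origin at the centre of its underside.
- masking_tape: Bystander: roll of masking tape 104 mm across, 25 mm high, lying flat; origin at the centre of its underside.
- tape_measure: Bystander: tape measure in a case 36 x 78 x 64 mm, standing; origin at the centre of its underside.

How it is judged:
By the outcome, as a careful person would: the job done as asked, in the order asked, and still so for the second after the job is handed in, with the robot touching nothing.
It also fails if it takes over 51 s, if anything falls off the work surface, if the arm or the gripper's body presses on something with over 40 N, if the wrist force passes 120 N, or if a joint passes its speed limit or range.

## Working session

There is one attempt and no reset: what is moved stays moved. The work goes in short steps, Python scripts to look and compute and a tool call to move; the robot and the scene stay as the last step left them, time stands still between calls to the robot, and variables do not carry over. Pictures are saved under pics/ and viewed, at most 10 in all, crops included, and the job is handed in when it is done.

Besides the shell and the picture viewer there is one more tool, called after ">>>" by a JSON object that holds its "method" and its "body", one argument or row to a line. jog_arm: Moves the arm, as the interface text tells. Shifts and turns lie within -1 to 1; 1 stands for 0.02 m of shift or 45 degrees of turn. Its arguments: {"type":"object","properties":{"plan":{"type":"array"},"grip_force":{"type":"number"}},"required":["plan"]}

```bash
mkdir -p pics; cat > h.py <<'E'
import numpy as np, cv2
from scipy.spatial.transform import Rotation as R
from station import ctrl
def shot(n,tag):
    im,d=ctrl.get_image(n); np.savez(f'pics/{tag}.npz',im=im,d=d); cv2.imwrite(f'pics/{tag}.png',im[:,:,::-1]); return im,d
def cam(n):
    c=ctrl.camera_info(n); return np.array(c['camera_matrix'],float),c['k1'],R.from_rotvec(np.array(c['rvec']).ravel()).as_matrix(),np.array(c['tvec']).ravel()
def ray(n,uv):
    K,k1,Rm,t=cam(n); uv=np.atleast_2d(uv).astype(float)
    s=cv2.undistortPoints(uv[:,None],K,np.array([k1,0,0,0,0.]))[:,0]
    return np.c_[s,np.ones(len(s))],Rm,t
def at_z(n,uv,z):
    s,Rm,t=ray(n,uv); o=-Rm.T@t; d=s@Rm; return o+d*((z-o[2])/d[:,2])[:,None]
def at_d(n,uv,d):
    s,Rm,t=ray(n,uv); return (s*np.atleast_1d(d)[:,None]-t)@Rm
def proj(n,P):
    K,k1,Rm,t=cam(n); return cv2.projectPoints(np.atleast_2d(P).astype(float),cv2.Rodrigues(Rm)[0],t,K,np.array([k1,0,0,0,0.]))[0][:,0]
def cloud(n,d):
    v,u=np.nonzero(d>0); return at_d(n,np.c_[u,v],d[v,u]),u,v
E
python3 - <<'E'
from h import *
for n in('scene','top'):
    im,d=shot(n,n+'0'); K,k1,Rm,t=cam(n); print(n,K.tolist(),k1,(-Rm.T@t).round(3),Rm.round(2).tolist(),(d>0).mean())
o=ctrl.get_obs();print(o)
E
```

```text
scene [[472.49396635973204, 0.0, 314.78002778382864], [0.0, 472.49396635973204, 241.1357097090407], [0.0, 0.0, 1.0]] -0.1256797505740304 [-0.054  0.502  0.761] [[-0.62, -0.78, 0.0], [-0.53, 0.42, -0.74], [0.57, -0.46, -0.68]] 0.967099609375
top [[516.3698292975495, 0.0, 315.26852340177714], [0.0, 516.3698292975495, 236.49668373035348], [0.0, 0.0, 1.0]] -0.12325032248626998 [0.298 0.054 1.139] [[0.04, -1.0, 0.0], [-0.98, -0.04, -0.21], [0.21, 0.01, -0.98]] 0.99599609375
{'t': 0.1, 'q': array([-1.45101656e+00,  5.33332378e-02,  1.61417113e+00, -1.29142223e-06,
        1.47598674e+00, -1.18978311e-01]), 'dq': array([ 0.00085667,  0.00081491, -0.00251972,  0.00044508,  0.00123485,
       -0.00113093]), 'effort': array([ 7.18236006e-04, -3.94906104e+01, -3.71365464e+01, -5.70278289e-06,
        3.94873510e-03, -7.34850516e-06]), 'tool_pos': array([ 0.14775514, -0.60670079,  0.23015104]), 'tool_rot': array([-3.11734829e+00, -3.73924231e-01,  3.21232250e-06]), 'contact_force': array([0.36418006, 0.36954833, 0.0960795 ]), 'wrist_torque': array([-0.00821562, -0.00620516,  0.04561407]), 'grip_force': 0.0, 'opening': 0.0853190119845382}
```

View pics/scene0.png

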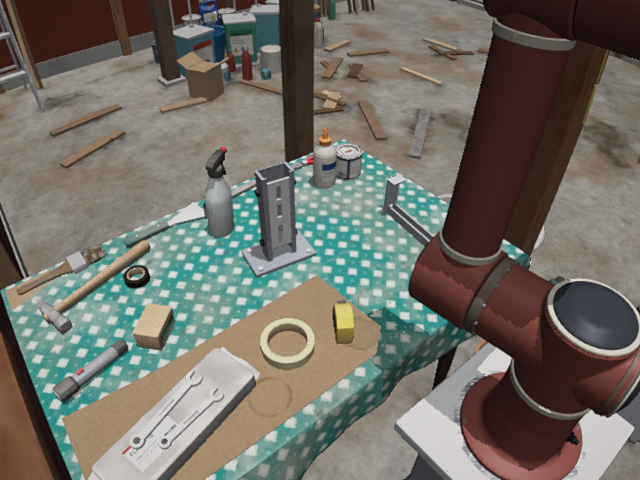

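View pics/top0.png

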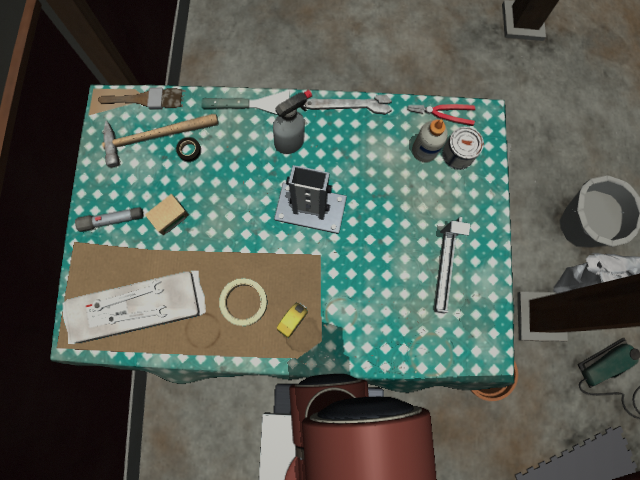

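Scene shows the stand at about (277,215) and the bracket at (400,210). In top the stand is at (310,195), and the bracket's plate is at (455,228) with its arm end at (441,310). I'll make one enlarged composite.

```bash
python3 - <<'E'
from h import *
T=np.load('pics/top0.npz');S=np.load('pics/scene0.npz')
a=cv2.resize(T['im'][210:320,420:480],None,fx=5,fy=5,interpolation=2)   # 300x550
b=cv2.resize(T['im'][160:240,270:350],None,fx=3,fy=3,interpolation=2)   # 240x240
c=cv2.resize(S['im'][155:280,235:325],None,fx=4.8,fy=4.8,interpolation=2) #432x600
out=np.zeros((600,800,3),np.uint8); out[:550,:300]=a; out[:c.shape[0],305:305+c.shape[1]]=c
cv2.imwrite('pics/c1.png',out[:,:,::-1])
P,u,v=cloud('top',T['d'])
m=(u>425)&(u<475)&(v>215)&(v<318)&(P[:,2]>.012)
q=P[m]; print('bracket pts',m.sum())
for lo,hi in((.012,.03),(.03,.05),(.05,.09),(.09,.13)):
    k=(q[:,2]>lo)&(q[:,2]<hi)
    if k.sum()>3: print(lo,k.sum(),q[k].min(0).round(4),q[k].max(0).round(4),q[k].mean(0).round(4))
k=(q[:,2]<.045); xy=q[k][:,:2]; print(cv2.minAreaRect(xy.astype(np.float32)*1000))
k=(q[:,2]>.09); print('ledge',cv2.minAreaRect(q[k][:,:2].astype(np.float32)*1000))
for n,X in(('top',T),('scene',S)):
    P,u,v=cloud(n,X['d']); 
    c0=at_z('top',[[309,180]],.235)[0]; 
    near=(np.hypot(P[:,0]-c0[0],P[:,1]-c0[1])<.11)
    k=near&(P[:,2]>.22)&(P[:,2]<.25); print(n,c0,k.sum(),cv2.minAreaRect(P[k][:,:2].astype(np.float32)*1000),P[k][:,2].max())
    k=near&(P[:,2]>.006)&(P[:,2]<.018); print('foot',k.sum(),cv2.minAreaRect(P[k][:,:2].astype(np.float32)*1000),P[k][:,2].mean())
E
```

```text
bracket pts 750
0.012 428 [ 0.3814 -0.2545  0.0121] [ 0.5672 -0.2031  0.0295] [ 0.4727 -0.224   0.0213]
0.03 44 [ 0.381  -0.2424  0.0307] [ 0.5666 -0.2035  0.05  ] [ 0.4646 -0.2193  0.0379]
0.05 26 [ 0.5616 -0.2359  0.0514] [ 0.5772 -0.2175  0.0868] [ 0.5652 -0.2235  0.071 ]
0.09 252 [ 0.5361 -0.2555  0.0902] [ 0.5767 -0.2153  0.1106] [ 0.5528 -0.2354  0.1043]
((473.8063049316406, -221.53994750976562), (37.85578536987305, 183.36312866210938), 80.75245666503906)
ledge ((557.2105102539062, -237.15536499023438), (39.905250549316406, 37.99959182739258), 81.91145324707031)
top [0.59653011 0.07881133 0.235     ] 319 ((601.6727905273438, 79.48739624023438), (70.50183868408203, 38.646663665771484), 80.95256042480469) 0.24013178445987615
foot 1617 ((588.725830078125, 82.73963928222656), (188.9599609375, 200.14312744140625), 85.09627532958984) 0.012342655848451678
scene [0.59653011 0.07881133 0.235     ] 398 ((600.6470947265625, 80.52973937988281), (71.12474060058594, 39.552520751953125), 81.22195434570312) 0.23820696873045538
foot 1401 ((571.8468627929688, 86.01586151123047), (150.37803649902344, 158.4850616455078), 79.67569732666016) 0.012304764560324909
```

View pics/c1.png

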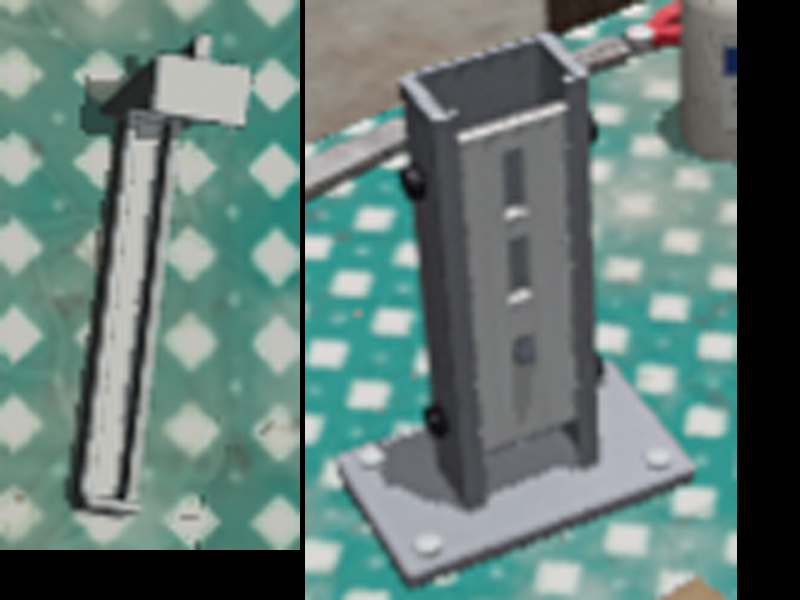

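The composite shows the bracket's ledge at crop (202,91) and its arm centreline running from (149,125) to (108,495). The slot sills are at crop (515,214) and (519,297), which is scene (278.8,199.6) and (279.6,216.9). The strip faces the robot, and both yaws look like about -9°.

```bash
python3 - <<'E'
from h import *
T=np.load('pics/top0.npz');S=np.load('pics/scene0.npz')
p=at_z('top',[[449.8,235],[441.6,309]],.024); print('arm',p.round(4),np.degrees(np.arctan2(*(p[0]-p[1])[[1,0]])))
print('ledge',at_z('top',[[460.4,228.2]],.105).round(4))
P,u,v=cloud('top',T['d']); m=(u>425)&(u<475)&(v>238)&(v<308)&(P[:,2]>.016)&(P[:,2]<.03); q=P[m]
a=np.polyfit(q[:,0],q[:,1],1); print('arm fit',a,np.degrees(np.arctan(a[0])),len(q))
# strip plane from scene
P,u,v=cloud('scene',S['d'])
cu=lambda x,y:(235+(x-305)/4.8,155+y/4.8)
poly=np.array([cu(478,160),cu(560,130),cu(568,400),cu(495,425)],np.float32)
m=np.array([cv2.pointPolygonTest(poly,(float(x),float(y)),False)>0 for x,y in zip(u,v)])
q=P[m]; n=np.array([np.cos(np.radians(-9)),np.sin(np.radians(-9)),0])
for _ in range(4):
    A=np.c_[q[:,1],np.ones(len(q))]; c,_r,_,_=np.linalg.lstsq(A,q[:,0],rcond=None); r=q[:,0]-A@c; q=q[abs(r-np.median(r))<.004]
print('strip x=',c,'yaw',-np.degrees(np.arctan(c[0])),len(q),r.std())
n=np.array([1,-c[0],0]);h=c[1]
def onplane(uv,off=0):
    s,Rm,t=ray('scene',uv);o=-Rm.T@t;d=s@Rm; return o+d*((h+off-n@o)/(d@n))[:,None]
print('sills',onplane([cu(514,219),cu(519,302)]).round(4))
print('slot tops',onplane([cu(514,150),cu(518,236)]).round(4))
print('slot sides',onplane([cu(504,180),cu(525,178),cu(508,262),cu(529,260)]).round(4))
print('strip top/bottom',onplane([cu(512,124),cu(535,430)]).round(4), 'rim tops',onplane([cu(440,120),cu(578,78)],-.003).round(4))
print('strip sides',onplane([cu(462,180),cu(568,150),cu(480,380),cu(578,350)]).round(4))
E
```

```text
arm [[ 0.5528 -0.2349  0.024 ]
 [ 0.3878 -0.2159  0.024 ]] -6.567203428190793
ledge [[ 0.5498 -0.2365  0.105 ]]
arm fit [-0.11958331 -0.16806229] -6.819236698282784 302
strip x= [0.1058239  0.57745415] yaw -6.040780226917002 593 0.0011826216985161562
sills [[0.5861 0.0819 0.1706]
 [0.5861 0.0819 0.1247]]
slot tops [[0.5859 0.08   0.2059]
 [0.586  0.0805 0.1608]]
slot sides [[0.5865 0.0855 0.1926]
 [0.5855 0.0756 0.1897]
 [0.5866 0.086  0.149 ]
 [0.5855 0.0758 0.1457]]
strip top/bottom [[0.5859 0.0803 0.2191]
 [0.5857 0.0776 0.0459]] rim tops [[0.5865 0.1141 0.2357]
 [0.5798 0.0506 0.2326]]
strip sides [[0.5885 0.1047 0.2004]
 [0.5832 0.0546 0.1959]
 [0.5884 0.1035 0.0894]
 [0.5831 0.0534 0.0836]]
```

```bash
python3 - <<'E'
from h import *
cu=lambda x,y:(235+(x-305)/4.8,155+y/4.8)
c=at_z('scene',[cu(338,462),cu(410,575),cu(694,470)],.012); print(c.round(4))
f=lambda d:np.degrees(np.arctan2(d[1],d[0]))
print('yaw edge90',f(c[0]-c[1]), np.linalg.norm(c[0]-c[1]),'edge150',f(c[1]-c[2])-90,np.linalg.norm(c[1]-c[2]))
T=np.load('pics/top0.npz');S=np.load('pics/scene0.npz')
t=at_z('top',[[285,182.5],[347.5,198],[338.5,231.5],[276.5,215.5]],.012); print(t.round(4), f(t[0]-t[1])-90,f(t[3]-t[2])-90,f(t[0]-t[3]),f(t[1]-t[2]))
im=T['im']; a=cv2.resize(im[155:240,265:355],None,fx=6,fy=6,interpolation=2)
b=cv2.resize(S['im'][170:250,375:445],None,fx=6,fy=6,interpolation=2)
out=np.zeros((600,800,3),np.uint8); out[:a.shape[0],:a.shape[1]]=a; cv2.imwrite('pics/c2.png',a[:,:,::-1])
E
```

```text
[[0.6563 0.1444 0.012 ]
 [0.5731 0.1583 0.012 ]
 [0.5466 0.0146 0.012 ]]
yaw edge90 -9.463213493634301 0.08438109430653482 edge150 -10.4312589844982 0.14614395560300938
[[ 0.6617  0.1395  0.012 ]
 [ 0.6312 -0.0045  0.012 ]
 [ 0.5523  0.0133  0.012 ]
 [ 0.5831  0.1541  0.012 ]] -11.970713286314322 -12.301565377268204 -10.559700525131213 -12.675311108383005
```

View pics/c2.png

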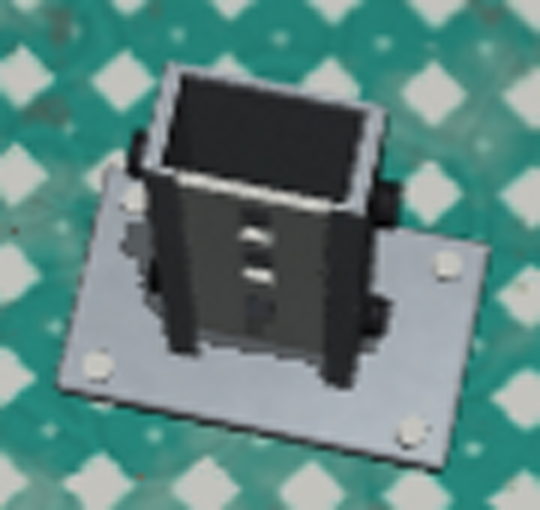

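The crop shows foot corners at (60,388), (440,465), (490,243) and (107,165), and channel-top corners at (172,65), (387,105), (365,212) and (148,172).

```bash
python3 - <<'E'
from h import *
f=lambda d:np.degrees(np.arctan2(d[1],d[0]))
for pts,z in (([(60,385),(440,462),(490,243),(107,165)],.012),([(148,172),(365,212),(387,105),(172,65)],.235)):
    t=at_z('top',[(265+x/6-.4,155+y/6-.4) for x,y in pts],z); e=np.roll(t,-1,0)-t
    print(t.round(4).tolist(),'ctr',t.mean(0).round(4),'front/back',f(-e[0])-90,f(e[2])-90,'sides',f(e[1]),f(-e[3]),np.linalg.norm(e,axis=1).round(4))
b=lambda pts,z:at_z('top',[(420+x/5-.4,210+y/5-.4) for x,y in pts],z)
l=b([(157,115),(247,125),(250,68),(157,57)],.105);e=np.roll(l,-1,0)-l; print('ledge',l.mean(0).round(4),f(-e[0])-90,f(e[2])-90,np.linalg.norm(e,axis=1).round(4))
l=b([(120,125),(80,495),(178,125),(135,495)],.024);print(f(l[0]-l[1]),f(l[2]-l[3]),l.round(4))
# IK-free: turn needed
o=ctrl.get_obs(); M=R.from_rotvec(o['tool_rot']).as_matrix(); print(M.round(3), o['tool_pos'])
E
```

```text
[[0.5753, 0.158, 0.012], [0.552, 0.0145, 0.012], [0.6379, -0.0015, 0.012], [0.6624, 0.1454, 0.012]] ctr [0.6069 0.0791 0.012 ] front/back -9.20492804260698 -9.46886957813723 sides -10.542279639053836 -8.197375607001822 [0.1453 0.0873 0.1489 0.088 ]
[[0.5887, 0.1147, 0.235], [0.5788, 0.0479, 0.235], [0.6135, 0.0425, 0.235], [0.6235, 0.1092, 0.235]] ctr [0.6011 0.0786 0.235 ] front/back -8.379937560907237 -8.57953225377652 sides -8.834178126857141 -8.87424503166391 [0.0675 0.0351 0.0675 0.0353]
ledge [ 0.5505 -0.236   0.105 ] -3.82839575684838 -4.18150510696168 [0.038  0.0245 0.0395 0.0248]
-6.278324819486054 -6.992220769658394 [[ 0.5531 -0.2209  0.024 ]
 [ 0.3882 -0.2027  0.024 ]
 [ 0.5543 -0.2472  0.024 ]
 [ 0.3891 -0.2269  0.024 ]]
[[ 0.972  0.236 -0.   ]
 [ 0.236 -0.972  0.002]
 [ 0.    -0.002 -1.   ]] [ 0.14775514 -0.60670079  0.23015104]
```

>>> {"method": "jog_arm", "body": {
  "plan": [
    [0,0,0,0,0,0.15,1],
    [0,0,0,0,0,0.15,1],
    [0,0,0,0,0,0.15,1],
    [0.68,-1,0.1,0,0,0,1],
    [0.68,-1,0.1,0,0,0,1],
    [0.68,-1,0.1,0,0,0,1],
    [0.68,-1,0.1,0,0,0,1],
    [0.68,-1,0.1,0,0,0,1]
  ]
}}

```text
t: 0.9
tool_pos: [0.2273, -0.5146, 0.2205]
tool_rot: [-3.135, 0.18, 0.001]
contact_force: [0.6, 0.4, -0.2]
opening: 0.0855
grip_force: 0.0
```

>>> {"method": "jog_arm", "body": {
  "plan": [
    [0.68,-1,0.2,0,0,0,1],
    [0.68,-1,0.2,0,0,0,1],
    [0.68,-1,0.2,0,0,0,1],
    [0.68,-1,0.2,0,0,0,1],
    [0.68,-1,0.2,0,0,0,1],
    [0.68,-1,0.2,0,0,0,1],
    [0.68,-1,0.2,0,0,0,1],
    [0.68,-1,0.2,0,0,0,1]
  ]
}}

```text
t: 1.7
tool_pos: [0.3535, -0.3681, 0.1886]
tool_rot: [-3.136, 0.18, 0.001]
contact_force: [0.2, -1.1, 0.2]
opening: 0.0851
grip_force: 0.0
```

>>> {"method": "jog_arm", "body": {
  "plan": [
    [0.68,-1,0.3,0,0,0,1],
    [0.68,-1,0.3,0,0,0,1],
    [0.68,-1,0.3,0,0,0,1],
    [0.68,-1,0.3,0,0,0,1],
    [0.68,-1,0.3,0,0,0,1],
    [0.68,-1,0.3,0,0,0,1],
    [0.68,-1,0.3,0,0,0,1],
    [0,0,0,0,0,0,1]
  ]
}}

```text
t: 2.5
tool_pos: [0.4641, -0.2387, 0.1457]
tool_rot: [-3.135, 0.175, 0.003]
contact_force: [0.2, 0.3, 0.5]
opening: 0.0856
grip_force: 0.0
```

```bash
cat >> h.py <<'E'
def todo(x,y,z,yaw):
    o=ctrl.get_obs(); M=R.from_rotvec(o['tool_rot']).as_matrix(); d=np.array([x,y,z])-o['tool_pos']
    c,s=np.cos(np.radians(yaw)),np.sin(np.radians(yaw)); G=np.array([[c,s,0],[s,-c,0],[0,0,-1]])
    print('t',o['t'],'pos',o['tool_pos'].round(4),'F',o['contact_force'].round(1),'T',o['wrist_torque'].round(2),'open',round(o['opening'],4),'grip',round(o['grip_force'],1))
    print(' shift units',(M.T@d/.02).round(3),'(goal axes)',(G.T@d/.02).round(3),'turn units',(R.from_matrix(M.T@G).as_rotvec()/np.radians(45)).round(3))
E
python3 - <<'E'
from h import *
todo(.479,-.2265,.06,-6.6)
im,d=shot('top','top1')
cv2.imwrite('pics/c3.png',cv2.resize(im[190:330,390:500],None,fx=4.2,fy=4.2,interpolation=2)[:,:,::-1])
E
```

```text
t 2.5 pos [ 0.4641 -0.2387  0.1457] F [0.2 0.3 0.5] T [ 0.04 -0.01 -0.06] open 0.0856 grip 0.0
 shift units [ 0.682 -0.68   4.286] (goal axes) [ 0.671 -0.691  4.286] turn units [-0.002  0.003  0.005]
```

View pics/c3.png

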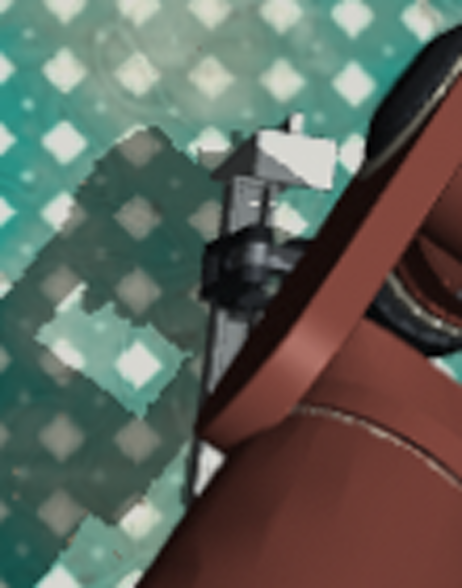

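The close look shows the finger above the bracket's arm at crop (240,270), with the ledge clear at (290,160). I'll go down.

>>> {"method": "jog_arm", "body": {
  "plan": [
    [0.67,-0.69,0,0,0,0,1],
    [0,0,1,0,0,0,1],
    [0,0,1,0,0,0,1],
    [0,0,1,0,0,0,1],
    [0,0,1,0,0,0,1],
    [0,0,1,0,0,0,1],
    [0,0,0.6,0,0,0,1],
    [0,0,0,0,0,0,1]
  ]
}}

```text
t: 3.35
tool_pos: [0.477, -0.2286, 0.0334]
tool_rot: [-3.135, 0.181, 0.006]
contact_force: [-1.1, 0.1, 0.9]
opening: 0.0853
grip_force: 0.0
```

```bash
python3 - <<'E'
from h import *
todo(.479,-.2265,.004,-6.6)
E
```

```text
t 3.35 pos [ 0.477  -0.2286  0.0334] F [-1.1  0.1  0.9] T [-0.02  0.    0.  ] open 0.0853 grip 0.0
 shift units [ 0.094 -0.111  1.471] (goal axes) [ 0.089 -0.114  1.471] turn units [-0.002  0.005 -0.   ]
```

>>> {"method": "jog_arm", "body": {
  "plan": [
    [0.09,-0.11,0.7,0,0,0,1],
    [0,0,0.7,0,0,0,1],
    [0,0,0,0,0,0,0],
    [0,0,0,0,0,0,-0.3],
    [0,0,0,0,0,0,-1],
    [0,0,0,0,0,0,-1],
    [0,0,0,0,0,0,-1],
    [0,0,0,0,0,0,-1]
  ],
  "grip_force": 100
}}

```text
t: 4.15
tool_pos: [0.4815, -0.2274, 0.0086]
tool_rot: [3.135, -0.18, 0.003]
contact_force: [-1.1, 0.2, 6.1]
opening: 0.0211
grip_force: 99.7
```

>>> {"method": "jog_arm", "body": {
  "plan": [
    [0,0,0,0,0,0,-1],
    [0,0,0,0,0,0,-1],
    [0,0,0,0,0,0,-1]
  ]
}}

```text
t: 4.45
tool_pos: [0.4815, -0.2275, 0.0085]
tool_rot: [3.135, -0.18, 0.003]
contact_force: [-1.8, -0.1, 6.0]
opening: 0.0218
grip_force: 99.7
```

>>> {"method": "jog_arm", "body": {
  "plan": [
    [0,0,-0.3,0,0,0,-1],
    [0,0,-0.7,0,0,0,-1],
    [0,0,-0.8,0,0,0,-1],
    [0,0,-0.8,0,0,0,-1],
    [0,0,-0.8,0,0,0,-1],
    [0,0,-0.8,0,0,0,-1],
    [0,0,-0.8,0,0,0,-1],
    [0,0,0,0,0,0,-1]
  ]
}}

```text
t: 5.25
tool_pos: [0.4823, -0.2277, 0.1105]
tool_rot: [3.134, -0.18, 0.007]
contact_force: [0.7, -0.5, -1.7]
opening: 0.0216
grip_force: 98.9
```

```bash
python3 - <<'E'
from h import *
todo(.479,-.2265,.1145,-9)
im,d=shot('top','top2'); im2,d2=shot('scene','scene2')
a=cv2.resize(im[190:330,390:500],None,fx=3.6,fy=3.6,interpolation=2); b=cv2.resize(im2[140:260,345:445],None,fx=4,fy=4,interpolation=2)
o=np.zeros((510,800,3),np.uint8); o[:a.shape[0],:a.shape[1]]=a[:510]; o[:b.shape[0],400:400+b.shape[1]]=b; cv2.imwrite('pics/c4.png',o[:,:,::-1])
E
```

```text
t 5.25 pos [ 0.4823 -0.2277  0.1105] F [ 0.7 -0.5 -1.7] T [ 0.01  0.03 -0.04] open 0.0216 grip 98.9
 shift units [-0.169 -0.043 -0.2  ] (goal axes) [-0.171 -0.036 -0.199] turn units [ 0.003 -0.006  0.054]
```

View pics/c4.png

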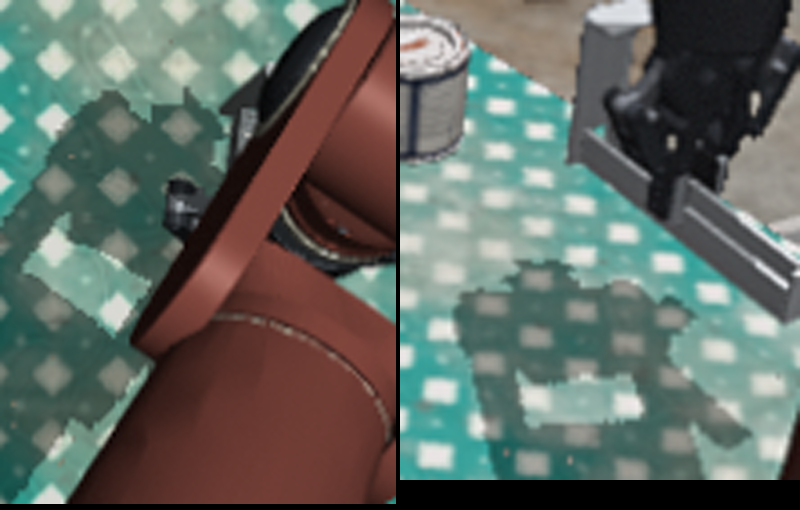

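The bracket is held level (right half, arm from (590,140) to (790,310)), with the fingertips at its lower edge. Next I'll turn 2.4° and carry it to a standoff in front of the stand.

>>> {"method": "jog_arm", "body": {
  "plan": [
    [-0.2,-0.5,-0.2,0,0,0.054,-1],
    [-0.2,-1,0,0,0,0,-1],
    [-0.2,-1,0,0,0,0,-1],
    [-0.2,-1,0,0,0,0,-1],
    [-0.2,-1,0,0,0,0,-1],
    [-0.2,-1,0,0,0,0,-1],
    [-0.2,-1,0,0,0,0,-1],
    [-0.2,-1,0,0,0,0,-1]
  ]
}}

```text
t: 6.15
tool_pos: [0.471, -0.0726, 0.1098]
tool_rot: [-3.131, 0.246, 0.004]
contact_force: [0.7, 0.6, -3.1]
opening: 0.0217
grip_force: 98.8
```

>>> {"method": "jog_arm", "body": {
  "plan": [
    [-0.2,-1,0,0,0,0,-1],
    [-0.2,-1,0,0,0,0,-1],
    [-0.2,-1,0,0,0,0,-1],
    [-0.2,-1,0,0,0,0,-1],
    [-0.2,-1,0,0,0,0,-1],
    [-0.2,-1,0,0,0,0,-1],
    [-0.2,-1,0,0,0,0,-1],
    [0,-1,0,0,0,0,-1]
  ]
}}

```text
t: 6.95
tool_pos: [0.4681, 0.0895, 0.1097]
tool_rot: [3.132, -0.246, -0.005]
contact_force: [0.1, -0.5, -2.0]
opening: 0.0212
grip_force: 98.8
```

>>> {"method": "jog_arm", "body": {
  "plan": [
    [0,-0.5,0,0,0,0,-1],
    [0,0,0,0,0,0,-1],
    [0,0,0,0,0,0,-1]
  ]
}}

```text
t: 7.25
tool_pos: [0.4707, 0.0981, 0.1107]
tool_rot: [3.131, -0.246, -0.002]
contact_force: [-0.5, 0.6, -2.6]
opening: 0.0212
grip_force: 98.8
```

```bash
python3 - <<'E'
from h import *
todo(.4709,.0989,.1145,-9)
im,d=shot('top','top3'); im2,d2=shot('scene','scene3')
a=cv2.resize(im[150:260,260:350],None,fx=4.3,fy=4.3,interpolation=2); b=cv2.resize(im2[150:270,225:325],None,fx=4,fy=4,interpolation=2)
o=np.zeros((490,800,3),np.uint8); o[:a.shape[0],:a.shape[1]]=a[:490]; o[:b.shape[0],400:400+b.shape[1]]=b; cv2.imwrite('pics/c5.png',o[:,:,::-1])
E
```

```text
t 7.25 pos [0.4707 0.0981 0.1107] F [-0.5  0.6 -2.6] T [-0.    0.04  0.02] open 0.0212 grip 98.8
 shift units [ 0.005 -0.04  -0.19 ] (goal axes) [ 0.005 -0.04  -0.19 ] turn units [0.001 0.001 0.   ]
```

View pics/c5.png

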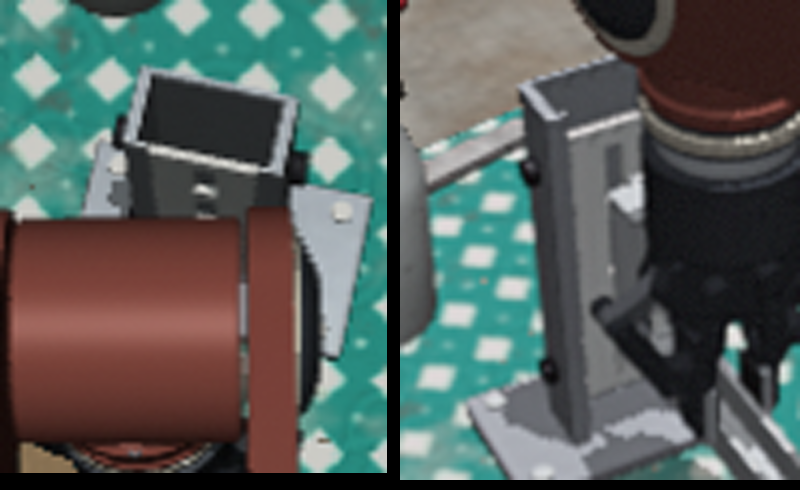

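Top is occluded by the arm. In the scene crop the ledge's corner shows at (610,195), tip around (645,178), plate edge at (612,215). I'll compare these with the predicted positions.

```bash
python3 - <<'E'
from h import *
o=ctrl.get_obs(); M=R.from_rotvec(o['tool_rot']).as_matrix(); 
B=np.c_[M[:,0],-M[:,1],-M[:,2]]; org=o['tool_pos']+B@[.082,0,-.0085]
print('origin',org.round(4))
pts=np.array([[-26,20,105],[0,20,105],[0,-20,105],[-26,20,100],[-4,20,100],[-4,20,0],[0,20,0]])/1000
uv=proj('scene',org+pts@B.T); print(np.c_[(uv[:,0]-225)*4+400,(uv[:,1]-150)*4].round(0))
im=np.load('pics/scene3.npz')['im']
c=cv2.resize(im[180:250,262:312],None,fx=10,fy=8.5,interpolation=2); cv2.imwrite('pics/c6.png',c[:,:,::-1])
print('in c6',np.c_[(uv[:,0]-262)*10,(uv[:,1]-180)*8.5].round(0).tolist())
d=np.load('pics/scene3.npz')['d']; P,u,v=cloud('scene',d); S=np.array([.5865,.0806,0]); a=np.radians(-9); X=np.array([np.cos(a),np.sin(a),0]);Y=np.array([-np.sin(a),np.cos(a),0])
x,y=(P-S)@X,(P-S)@Y
k=(u>262)&(u<312)&(v>180)&(v<250)&(x>-.075)&(x<-.008)&(P[:,2]>.18)&(P[:,2]<.225); 
print('ledge pts',k.sum(),[(np.percentile(q,[2,50,98])*1000).round(1).tolist() for q in (x[k],y[k],P[k][:,2])])
k=(x>-.06)&(x<-.02)&(P[:,2]>.12)&(P[:,2]<.18)&(u>270)&(u<300); print('plate',k.sum(),[(np.percentile(q,[2,50,98])*1000).round(1).tolist() for q in (x[k],y[k],P[k][:,2])])
E
```

```text
origin [0.5519 0.0849 0.1025]
[[633. 220.]
 [609. 191.]
 [683. 166.]
 [634. 228.]
 [613. 203.]
 [623. 357.]
 [619. 352.]]
in c6 [[214.0, 212.0], [153.0, 150.0], [337.0, 98.0], [215.0, 230.0], [163.0, 177.0], [187.0, 503.0], [178.0, 494.0]]
ledge pts 104 [[-58.6, -38.2, -22.4], [-0.4, 16.2, 20.5], [180.9, 204.8, 208.7]]
plate 109 [[-53.9, -37.2, -33.0], [-0.1, 14.1, 20.5], [124.8, 163.3, 179.3]]
```

View pics/c6.png

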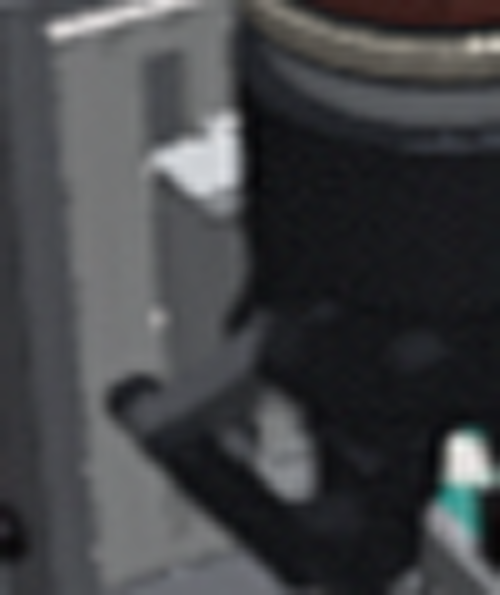

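The ledge corner is seen at (152,155) against a predicted (153,150), so my bracket model holds to about 1 mm. I'll raise 4 mm, shift 1 mm sideways and advance.

>>> {"method": "jog_arm", "body": {
  "plan": [
    [0,-0.05,-0.2,0,0,0,-1],
    [0.3,0,0,0,0,0,-1],
    [0.3,0,0,0,0,0,-1],
    [0.3,0,0,0,0,0,-1],
    [0,0,0,0,0,0,-1],
    [0,0,0,0,0,0,-1]
  ]
}}

```text
t: 7.95
tool_pos: [0.4891, 0.0966, 0.1151]
tool_rot: [3.132, -0.247, -0.001]
contact_force: [-0.2, 0.1, -2.3]
opening: 0.0218
grip_force: 98.8
```

>>> {"method": "jog_arm", "body": {
  "plan": [
    [0.15,0,0,0,0,0,-1],
    [0.1,0,0,0,0,0,-1],
    [0.1,0,0,0,0,0,-1],
    [0,0,0,0,0,0,-1],
    [0,0,0,0,0,0,-1]
  ]
}}

```text
t: 8.45
tool_pos: [0.4959, 0.0956, 0.1153]
tool_rot: [-3.132, 0.246, 0.0]
contact_force: [0.1, -0.1, -2.3]
opening: 0.0216
grip_force: 98.8
```

```bash
cat >> h.py <<'E'
def rel():
    o=ctrl.get_obs(); M=R.from_rotvec(o['tool_rot']).as_matrix(); B=np.c_[M[:,0],-M[:,1],-M[:,2]]
    d=o['tool_pos']+B@[.082,0,-.0085]-[.5865,.0806,0]; a=np.radians(-9); Q=np.array([[np.cos(a),np.sin(a),0],[-np.sin(a),np.cos(a),0],[0,0,1]])
    print('t',round(o['t'],2),'bracket in stand mm',(Q@d*1000).round(1),'F stand axes',(Q@o['contact_force']).round(1),'T',(Q@o['wrist_torque']).round(2),'open',round(o['opening'],4),'grip',round(o['grip_force'],1),'rot',(R.from_matrix(Q@B).as_rotvec()*57.3).round(2))
E
python3 -c "
from h import *
rel()"
```

```text
t 8.45 bracket in stand mm [ -9.8   0.7 106.8] F stand axes [ 0.1 -0.1 -2.3] T [-0.06  0.02 -0.05] open 0.0216 grip 98.8 rot [0.   0.01 0.  ]
```

>>> {"method": "jog_arm", "body": {
  "plan": [
    [0.1,0,0,0,0,0,-1],
    [0.1,0,0,0,0,0,-1],
    [0,0,0,0,0,0,-1],
    [0,0,0,0,0,0,-1]
  ]
}}

```text
t: 8.85
tool_pos: [0.4999, 0.0949, 0.1153]
tool_rot: [-3.132, 0.247, 0.0]
contact_force: [-0.6, -0.9, -2.1]
opening: 0.0214
grip_force: 98.8
```

```bash
python3 -c "
from h import *
rel()"
```

```text
t 8.85 bracket in stand mm [ -5.8   0.6 106.8] F stand axes [-0.5 -1.  -2.1] T [-0.01 -0.01 -0.03] open 0.0214 grip 98.8 rot [-0.    0.01 -0.  ]
```

In the slots, no force. Pushing on to flush.

>>> {"method": "jog_arm", "body": {
  "plan": [
    [0.1,0,0,0,0,0,-1],
    [0.1,0,0,0,0,0,-1],
    [0,0,0,0,0,0,-1],
    [0,0,0,0,0,0,-1]
  ]
}}

```text
t: 9.25
tool_pos: [0.5037, 0.0944, 0.1152]
tool_rot: [-3.132, 0.246, 0.001]
contact_force: [-1.5, 1.4, -2.3]
opening: 0.0216
grip_force: 98.8
```

>>> {"method": "jog_arm", "body": {
  "plan": [
    [0.08,0,0,0,0,0,-1],
    [0,0,0,0,0,0,-1],
    [0,0,0,0,0,0,-1]
  ]
}}

```text
t: 9.55
tool_pos: [0.5038, 0.0944, 0.1148]
tool_rot: [-3.132, 0.247, 0.007]
contact_force: [-6.5, 0.7, 0.6]
opening: 0.0215
grip_force: 99.3
```

```bash
python3 -c "
from h import *
rel()"
```

```text
t 9.55 bracket in stand mm [ -1.9   0.7 105.9] F stand axes [-6.5 -0.3  0.6] T [-0.03  0.96 -0.14] open 0.0215 grip 99.3 rot [-0.    0.27 -0.  ]
```

>>> {"method": "jog_arm", "body": {
  "plan": [
    [-0.03,0,0.1,0,0,0,-1],
    [0,0,0.1,0,0,0,-1],
    [0,0,0,0,0,0,-1],
    [0,0,0,0,0,0,-1]
  ]
}}

```text
t: 9.95
tool_pos: [0.5037, 0.0944, 0.111]
tool_rot: [-3.132, 0.246, 0.005]
contact_force: [-4.9, 0.9, -0.6]
opening: 0.0219
grip_force: 99.1
```

```bash
python3 -c "
from h import *
rel()"
```

```text
t 9.95 bracket in stand mm [ -1.9   0.7 102.2] F stand axes [-5.   0.1 -0.6] T [ 0.03  0.61 -0.01] open 0.0219 grip 99.1 rot [-0.01  0.17  0.01]
```

>>> {"method": "jog_arm", "body": {
  "plan": [
    [-0.02,0,0.1,0,0,0,-1],
    [0,0,0.1,0,0,0,-1],
    [0,0,0,0,0,0,-1]
  ]
}}

```text
t: 10.25
tool_pos: [0.5037, 0.0946, 0.1081]
tool_rot: [-3.132, 0.246, 0.004]
contact_force: [-7.9, 1.6, 3.5]
opening: 0.0216
grip_force: 99.7
```

```bash
python3 -c "
from h import *
rel()"
```

```text
t 10.25 bracket in stand mm [-2.   0.9 99.4] F stand axes [-8.1  0.4  3.5] T [-0.05  0.95 -0.06] open 0.0216 grip 99.7 rot [0.   0.14 0.02]
```

>>> {"method": "jog_arm", "body": {
  "plan": [
    [0,0,0.1,0,0,0,-1],
    [0,0,0.1,0,0,0,-1],
    [0,0,0.1,0,0,0,-1],
    [0,0,0,0,0,0,-1]
  ]
}}

```text
t: 10.65
tool_pos: [0.5036, 0.0948, 0.1029]
tool_rot: [-3.131, 0.246, 0.004]
contact_force: [-12.5, 1.8, 9.2]
opening: 0.0213
grip_force: 100.5
```

```bash
python3 -c "
from h import *
rel()"
```

```text
t 10.65 bracket in stand mm [-2.1  1.1 94.1] F stand axes [-12.6  -0.1   9.2] T [-0.01  1.23 -0.07] open 0.0213 grip 100.5 rot [0.02 0.16 0.02]
```

>>> {"method": "jog_arm", "body": {
  "plan": [
    [0,0,0.1,0,0,0,-1],
    [0,0,0.1,0,0,0,-1],
    [0,0,0.1,0,0,0,-1],
    [0,0,0,0,0,0,-1]
  ]
}}

```text
t: 11.05
tool_pos: [0.5038, 0.0953, 0.1012]
tool_rot: [-3.131, 0.246, 0.007]
contact_force: [-25.4, 2.8, 31.4]
opening: 0.0217
grip_force: 103.6
```

```bash
python3 -c "
from h import *
rel()"
```

```text
t 11.05 bracket in stand mm [-2.   1.6 92.3] F stand axes [-25.5  -1.2  31.4] T [-0.47  3.37 -0.22] open 0.0217 grip 103.6 rot [0.03 0.26 0.01]
```

Off-centre pushing wedges it, so I'll relax, let go and press on the ledge instead.

>>> {"method": "jog_arm", "body": {
  "plan": [
    [-0.03,0,-0.18,0,0,0,-1],
    [0,0,0,0,0,0,-1],
    [0,0,0,0,0,0,-1]
  ]
}}

```text
t: 11.35
tool_pos: [0.5036, 0.0951, 0.1017]
tool_rot: [-3.131, 0.246, 0.002]
contact_force: [-12.2, 1.6, 13.4]
opening: 0.0215
grip_force: 101.1
```

```bash
python3 -c "
from h import *
rel()"
```

```text
t 11.35 bracket in stand mm [-2.1  1.3 93.1] F stand axes [-12.3  -0.3  13.4] T [-0.06  1.5  -0.13] open 0.0215 grip 101.1 rot [0.05 0.08 0.01]
```

>>> {"method": "jog_arm", "body": {
  "plan": [
    [0,0,0,0,0,0,-0.3],
    [0,0,0,0,0,0,0],
    [0,0,0,0,0,0,0.5],
    [0,0,0,0,0,0,0.5],
    [0,0,-0.2,0,0,0,0.5],
    [0,0,-0.5,0,0,0,0.5],
    [0,0,-0.8,0,0,0,0.5],
    [0,0,-1,0,0,0,0.5]
  ]
}}

```text
t: 12.15
tool_pos: [0.5035, 0.0943, 0.1495]
tool_rot: [3.132, -0.247, -0.002]
contact_force: [-0.1, -0.3, -0.3]
opening: 0.0641
grip_force: 0.0
```

>>> {"method": "jog_arm", "body": {
  "plan": [
    [0,0,-1,0,0,0,0.5],
    [0,0,-1,0,0,0,0],
    [0,0,-1,0,0,0,-1],
    [0,0,-0.6,0,0,0,-1],
    [0,0,0,0,0,0,-1],
    [0,0,0,0,0,0,-1]
  ]
}}

```text
t: 12.75
tool_pos: [0.5037, 0.0943, 0.2207]
tool_rot: [3.132, -0.246, -0.0]
contact_force: [-0.8, 0.1, -0.3]
opening: 0.0002
grip_force: 0.0
```

```bash
python3 - <<'E'
from h import *
rel()
im2,d2=shot('scene','scene4')
b=cv2.resize(im2[150:290,225:345],None,fx=4.2,fy=4.2,interpolation=2); cv2.imwrite('pics/c7.png',b[:,:,::-1])
E
```

```text
t 12.75 bracket in stand mm [ -2.    0.6 212.1] F stand axes [-0.9 -0.  -0.3] T [ 0.   -0.01  0.04] open 0.0002 grip 0.0 rot [-0.    0.01  0.  ]
```

View pics/c7.png

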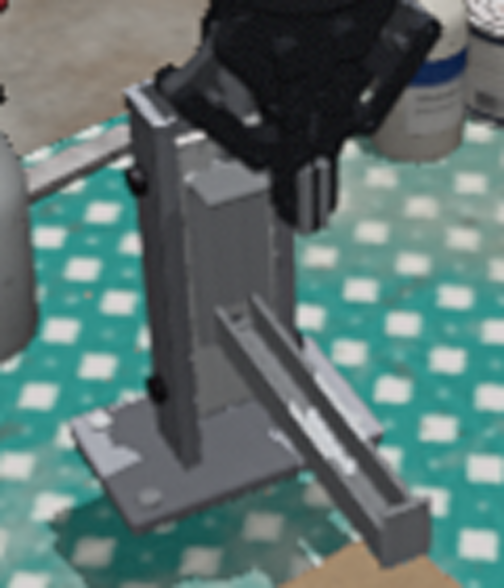

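The bracket hangs level on its claws in the stand. The ledge is at crop (225,180), and the shut fingers are above the arm. I'll move over the ledge and press.

>>> {"method": "jog_arm", "body": {
  "plan": [
    [0.6,0,0,0,0,0,-1],
    [0.8,0,0,0,0,0,-1],
    [0.8,0,0,0,0,0,-1],
    [0.6,0,0,0,0,0,-1],
    [0.35,0,0,0,0,0,-1],
    [0,0,0.4,0,0,0,-1],
    [0,0,0.3,0,0,0,-1],
    [0,0,0.1,0,0,0,-1]
  ]
}}

```text
t: 13.6
tool_pos: [0.5649, 0.0846, 0.2032]
tool_rot: [3.132, -0.246, -0.004]
contact_force: [0.1, -0.3, -0.1]
opening: -0.0001
grip_force: 0.0
```

>>> {"method": "jog_arm", "body": {
  "plan": [
    [0,0,0.1,0,0,0,-1],
    [0,0,0.1,0,0,0,-1],
    [0,0,0,0,0,0,-1]
  ]
}}

```text
t: 13.9
tool_pos: [0.566, 0.0846, 0.2015]
tool_rot: [-3.132, 0.246, -0.001]
contact_force: [-0.9, -0.1, 2.1]
opening: -0.0002
grip_force: 0.8
```

```bash
python3 -c "
from h import *
rel()"
```

```text
t 13.9 bracket in stand mm [ 61.2   0.7 193. ] F stand axes [-0.9 -0.3  2.1] T [-0.03  0.2   0.01] open -0.0002 grip 0.8 rot [ 0.01 -0.03  0.01]
```

>>> {"method": "jog_arm", "body": {
  "plan": [
    [0,0,0.1,0,0,0,-1],
    [0,0,0.1,0,0,0,-1],
    [0,0,0.1,0,0,0,-1],
    [0,0,0,0,0,0,-1]
  ]
}}

```text
t: 14.3
tool_pos: [0.5665, 0.0846, 0.1962]
tool_rot: [-3.132, 0.246, -0.003]
contact_force: [-1.4, 0.6, 4.1]
opening: -0.0001
grip_force: 2.5
```

```bash
python3 -c "
from h import *
rel()"
```

```text
t 14.3 bracket in stand mm [ 61.6   0.9 187.8] F stand axes [-1.5  0.4  4.1] T [0.02 0.26 0.04] open -0.0001 grip 2.5 rot [ 0.03 -0.09  0.01]
```

>>> {"method": "jog_arm", "body": {
  "plan": [
    [0,0,0.1,0,0,0,-1],
    [0,0,0.1,0,0,0,-1],
    [0,0,0.1,0,0,0,-1],
    [0,0,0,0,0,0,-1]
  ]
}}

```text
t: 14.7
tool_pos: [0.5663, 0.0845, 0.1893]
tool_rot: [-3.132, 0.246, -0.001]
contact_force: [-0.7, 0.4, 4.6]
opening: -0.0
grip_force: 2.4
```

```bash
python3 -c "
from h import *
rel()"
```

```text
t 14.7 bracket in stand mm [ 61.4   0.7 180.8] F stand axes [-0.8  0.3  4.6] T [-0.03  0.21  0.04] open -0.0 grip 2.4 rot [ 0.01 -0.04  0.  ]
```

>>> {"method": "jog_arm", "body": {
  "plan": [
    [0,0,0.1,0,0,0,-1],
    [0,0,0.1,0,0,0,-1],
    [0,0,0.1,0,0,0,-1],
    [0,0,0,0,0,0,-1]
  ]
}}

```text
t: 15.1
tool_pos: [0.5667, 0.0847, 0.1889]
tool_rot: [-3.132, 0.246, -0.003]
contact_force: [-13.2, -0.9, 24.7]
opening: -0.0001
grip_force: 12.6
```

```bash
python3 - <<'E'
from h import *
rel()
im2,d2=shot('scene','scene5')
b=cv2.resize(im2[150:290,225:345],None,fx=4.2,fy=4.2,interpolation=2); cv2.imwrite('pics/c8.png',b[:,:,::-1])
E
```

```text
t 15.1 bracket in stand mm [ 61.9   1.  180.6] F stand axes [-12.8  -3.   24.7] T [-0.36  2.17 -0.07] open -0.0001 grip 12.6 rot [ 0.02 -0.11  0.02]
```

It bottoms out at ledge z 0.189, so the bracket is at about 84 mm, as expected. One slightly firmer press, then retreat and look.

>>> {"method": "jog_arm", "body": {
  "plan": [
    [0,0,0.08,0,0,0,-1],
    [0,0,0,0,0,0,-1],
    [0,0,-0.4,0,0,0,-1],
    [0,0,-0.6,0,0,0,-1],
    [-0.3,0,-1,0,0,0,-1],
    [-0.5,0,-1,0,0,0,-1],
    [-1,0,-1,0,0,0,-1],
    [-1,0.5,-0.6,0,0,0,-1]
  ]
}}

```text
t: 15.95
tool_pos: [0.509, 0.0838, 0.2743]
tool_rot: [-3.132, 0.245, -0.001]
contact_force: [0.2, -0.3, 0.8]
opening: -0.0002
grip_force: 0.0
```

>>> {"method": "jog_arm", "body": {
  "plan": [
    [-0.6,1,-0.5,0,0,0,-1],
    [-0.6,1,0,0,0,0,-1],
    [0,1,0,0,0,0,-1],
    [0,1,0,0,0,0,-1],
    [0,1,0,0,0,0,-1],
    [0,1,0,0,0,0,-1],
    [0,0.5,0,0,0,0,-1],
    [0,0,0,0,0,0,-1]
  ]
}}

```text
t: 16.75
tool_pos: [0.4649, -0.042, 0.2827]
tool_rot: [-3.131, 0.249, 0.001]
contact_force: [-0.2, 0.3, 0.1]
opening: -0.0001
grip_force: 0.0
```

```bash
python3 - <<'E'
from h import *
rel()
im2,d2=shot('scene','scene6'); im,d=shot('top','top6')
b=cv2.resize(im2[150:290,225:320],None,fx=4.2,fy=4.2,interpolation=2);a=cv2.resize(im[155:290,265:355],None,fx=4.3,fy=4.3,interpolation=2)
o=np.zeros((590,800,3),np.uint8); o[:b.shape[0],:b.shape[1]]=b; o[:a.shape[0],405:405+a.shape[1]]=a
cv2.imwrite('pics/c9.png',o[:,:,::-1])
S=np.array([.5865,.0806,.084]); q=R.from_euler('z',-9,degrees=True).as_matrix()
for z in (0,.009):
  uv=proj('scene',S+[0,0,z]+(np.array([[-26,20,105],[-26,-20,105],[0,20,105],[-180,0,36],[-4,20,0]])/1000)@q.T); print(np.c_[(uv[:,0]-225)*4.2,(uv[:,1]-150)*4.2].round().tolist())
P,u,v=cloud('scene',d2); x=(P-S)@q
k=(x[:,0]>-.024)&(x[:,0]<-.006)&(abs(x[:,1])<.018)&(x[:,2]>.09)&(x[:,2]<.13); print('ledge z rel',k.sum(),np.median(x[k][:,2]))
k=(x[:,0]>-.17)&(x[:,0]<-.03)&(abs(x[:,1])<.013)&(x[:,2]>.015)&(x[:,2]<.045); print('arm top rel',k.sum(),np.polyfit(x[k][:,0],x[k][:,2],1),np.percentile(x[k][:,2],[50,90]))
E
```

```text
t 16.75 bracket in stand mm [ -18.9 -140.3  274.1] F stand axes [-0.3  0.2  0.1] T [-0.02 -0.    0.05] open -0.0001 grip 0.0 rot [ 0.01  0.05 -0.11]
[[211.0, 223.0], [287.0, 197.0], [187.0, 193.0], [412.0, 518.0], [203.0, 362.0]]
[[210.0, 207.0], [287.0, 182.0], [186.0, 178.0], [413.0, 504.0], [202.0, 349.0]]
ledge z rel 97 0.10617564747391996
arm top rel 198 [0.01709571 0.02260038] [0.0214077  0.02410428]
```

View pics/c9.png

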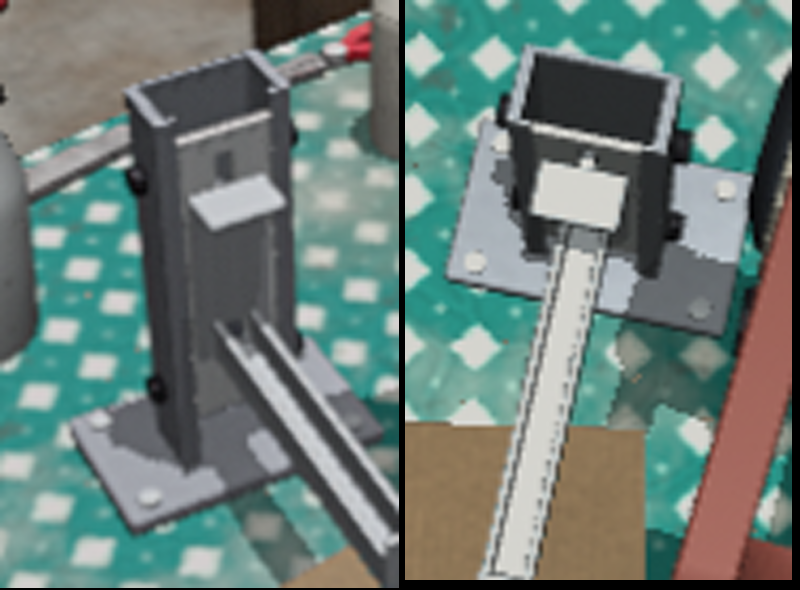

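The bracket sits level in the stand with the ledge at (245,200), about where a fitted bracket at z 84 mm should show. I've used all my pictures, so I'll check by touch: press again, harder, and see whether it still gives.

>>> {"method": "jog_arm", "body": {
  "plan": [
    [0,-1,0,0,0,0,-1],
    [0,-1,0,0,0,0,-1],
    [0,-1,0,0,0,0,-1],
    [0,-1,0,0,0,0,-1],
    [0.5,-1,0,0,0,0,-1],
    [0.8,-1,0.3,0,0,0,-1],
    [0.9,-1,0.8,0,0,0,-1],
    [0.9,0,0.8,0,0,0,-1]
  ]
}}

```text
t: 17.65
tool_pos: [0.5492, 0.0905, 0.2452]
tool_rot: [-3.131, 0.24, -0.002]
contact_force: [0.1, -0.8, -0.6]
opening: -0.0
grip_force: 0.0
```

>>> {"method": "jog_arm", "body": {
  "plan": [
    [0.6,0,0.8,0,0,0,-1],
    [0.2,0,0.6,0,0,0,-1],
    [0,0,0.5,0,0,0,-1],
    [0,0,0,0,0,0,-1],
    [0,0,0,0,0,0,-1]
  ]
}}

```text
t: 18.15
tool_pos: [0.5638, 0.085, 0.2077]
tool_rot: [-3.132, 0.246, -0.0]
contact_force: [0.3, -1.0, -0.7]
opening: -0.0
grip_force: 0.0
```

```bash
python3 -c "
from h import *
rel(); todo(.566,.0846,.189,-9)"
```

```text
t 18.15 bracket in stand mm [ 58.9   0.8 199.2] F stand axes [ 0.5 -0.9 -0.7] T [-0.    0.   -0.03] open -0.0 grip 0.0 rot [ 0.01 -0.02  0.01]
t 18.15 pos [0.5638 0.085  0.2077] F [ 0.3 -1.  -0.7] T [-0.    0.   -0.03] open -0.0 grip 0.0
 shift units [0.112 0.002 0.934] (goal axes) [0.113 0.002 0.934] turn units [-0. -0.  0.]
```

>>> {"method": "jog_arm", "body": {
  "plan": [
    [0.05,0,0.4,0,0,0,-1],
    [0,0,0.4,0,0,0,-1],
    [0,0,0,0,0,0,-1],
    [0,0,0.1,0,0,0,-1],
    [0,0,0,0,0,0,-1]
  ]
}}

```text
t: 18.65
tool_pos: [0.5652, 0.0846, 0.1896]
tool_rot: [-3.132, 0.247, -0.001]
contact_force: [-0.0, 0.9, -0.0]
opening: 0.0002
grip_force: 0.0
```

>>> {"method": "jog_arm", "body": {
  "plan": [
    [0,0,0.12,0,0,0,-1],
    [0,0,0,0,0,0,-1]
  ]
}}

```text
t: 18.85
tool_pos: [0.5655, 0.0847, 0.1892]
tool_rot: [-3.132, 0.246, -0.002]
contact_force: [-4.6, -0.4, 7.6]
opening: 0.0001
grip_force: 4.0
```

>>> {"method": "jog_arm", "body": {
  "plan": [
    [0,0,0.12,0,0,0,-1],
    [0,0,0,0,0,0,-1]
  ]
}}

```text
t: 19.05
tool_pos: [0.5656, 0.0847, 0.189]
tool_rot: [-3.132, 0.246, -0.003]
contact_force: [-8.8, -0.3, 16.4]
opening: 0.0004
grip_force: 8.0
```

>>> {"method": "jog_arm", "body": {
  "plan": [
    [0,0,0.12,0,0,0,-1],
    [0,0,0,0,0,0,-1]
  ]
}}

```text
t: 19.25
tool_pos: [0.5659, 0.0849, 0.1889]
tool_rot: [-3.132, 0.246, -0.004]
contact_force: [-13.1, -0.1, 24.6]
opening: 0.0001
grip_force: 12.1
```

>>> {"method": "jog_arm", "body": {
  "plan": [
    [-0.1,0,0.12,0,0,0,-1],
    [0,0,0.12,0,0,0,-1],
    [0,0,0,0,0,0,-1]
  ]
}}

```text
t: 19.55
tool_pos: [0.5659, 0.085, 0.1887]
tool_rot: [-3.132, 0.246, -0.013]
contact_force: [-16.7, -0.7, 36.1]
opening: -0.0006
grip_force: 18.5
```

Rigid to 36 N. To prove the lock, I'll grip the ledge's sides lightly and tug upward.

>>> {"method": "jog_arm", "body": {
  "plan": [
    [0.05,0,-0.5,0,0,0,-1],
    [0,0,-1,0,0,0,0],
    [0,0,-0.5,0,0,0,0.7],
    [0,0,0,0,0,0,0.7],
    [0,0,0,0,0,0,0.7],
    [0,0,0,0,0,0,0.7]
  ],
  "grip_force": 30
}}

```text
t: 20.15
tool_pos: [0.5634, 0.0848, 0.2158]
tool_rot: [3.132, -0.246, -0.004]
contact_force: [-0.9, 0.2, 0.2]
opening: 0.0716
grip_force: 0.0
```

```bash
python3 -c "
from h import *
rel(); todo(.5645,.0845,.179,-9)"
```

```text
t 20.15 bracket in stand mm [ 58.5   0.5 207.1] F stand axes [-0.9  0.1  0.2] T [ 0.   -0.02 -0.01] open 0.0716 grip 0.0 rot [-0.02  0.13  0.  ]
t 20.15 pos [0.5634 0.0848 0.2158] F [-0.9  0.2  0.2] T [-0.   -0.02 -0.01] open 0.0716 grip 0.0
 shift units [0.06  0.004 1.838] (goal axes) [0.056 0.005 1.838] turn units [0.001 0.003 0.   ]
```

>>> {"method": "jog_arm", "body": {
  "plan": [
    [0,0,0.6,0,0,0,0.7],
    [0,0,0.6,0,0,0,0.7],
    [0,0,0.6,0,0,0,0.7],
    [0,0,0,0,0,0,0],
    [0,0,0,0,0,0,-0.3],
    [0,0,0,0,0,0,-1],
    [0,0,0,0,0,0,-1],
    [0,0,0,0,0,0,-1]
  ]
}}

```text
t: 20.95
tool_pos: [0.564, 0.0849, 0.1814]
tool_rot: [-3.132, 0.246, 0.0]
contact_force: [-0.8, 0.1, -1.5]
opening: 0.0383
grip_force: 30.8
```

>>> {"method": "jog_arm", "body": {
  "plan": [
    [0,0,-0.1,0,0,0,-1],
    [0,0,0,0,0,0,-1]
  ]
}}

```text
t: 21.15
tool_pos: [0.5639, 0.0847, 0.1829]
tool_rot: [3.132, -0.247, -0.001]
contact_force: [-0.2, -0.3, -3.6]
opening: 0.0383
grip_force: 31.8
```

>>> {"method": "jog_arm", "body": {
  "plan": [
    [0,0,-0.08,0,0,0,-1],
    [0,0,0,0,0,0,-1]
  ]
}}

```text
t: 21.35
tool_pos: [0.5637, 0.0847, 0.1832]
tool_rot: [3.132, -0.246, -0.002]
contact_force: [4.5, 1.0, -12.9]
opening: 0.0384
grip_force: 32.2
```

It has about 1.5 mm of play, then stops hard at 13 N upward, so the catch has locked it. I'll settle it, release and leave.

>>> {"method": "jog_arm", "body": {
  "plan": [
    [0,0,0.18,0,0,0,-1],
    [0,0,0,0,0,0,0],
    [0,0,0,0,0,0,0.7],
    [0,0,0,0,0,0,0.7],
    [0,0,-0.5,0,0,0,0.7],
    [0,0,-1,0,0,0,0.7],
    [0,0,-1,0,0,0,0.7],
    [0,0,-1,0,0,0,0.7]
  ]
}}

```text
t: 22.15
tool_pos: [0.5643, 0.0848, 0.2535]
tool_rot: [-3.132, 0.246, -0.002]
contact_force: [0.4, 0.0, 0.5]
opening: 0.0727
grip_force: 0.0
```

>>> {"method": "jog_arm", "body": {
  "plan": [
    [-0.5,0,-1,0,0,0,0.7],
    [-0.8,0,-0.5,0,0,0,0.7],
    [-0.8,0,0,0,0,0,0.7],
    [-0.5,0.5,0,0,0,0,0.7],
    [0,0.5,0,0,0,0,0.7],
    [0,0.5,0,0,0,0,0.7],
    [0,0,0,0,0,0,0.7],
    [0,0,0,0,0,0,0.7]
  ]
}}

```text
t: 22.95
tool_pos: [0.5084, 0.0629, 0.2814]
tool_rot: [-3.132, 0.248, 0.0]
contact_force: [-0.4, -1.4, 0.1]
opening: 0.073
grip_force: 0.0
```

```bash
python3 - <<'E'
from h import *
rel()
im2,d2=shot('scene','scene7')
S=np.array([.5865,.0806,.084]); q=R.from_euler('z',-9,degrees=True).as_matrix()
P,u,v=cloud('scene',d2); x=(P-S)@q
k=(x[:,0]>-.024)&(x[:,0]<-.006)&(abs(x[:,1])<.018)&(x[:,2]>.09)&(x[:,2]<.13); print('ledge z rel',k.sum(),np.median(x[k][:,2]))
a=np.load('pics/scene0.npz')['im'].astype(int); 
for n,(r,c) in dict(carton=(slice(300,350),slice(130,178)),tape=(slice(315,370),slice(258,318)),measure=(slice(298,345),slice(330,358))).items(): print(n,abs(a[r,c]-im2[r,c]).mean().round(1))
E
```

```text
t 22.95 bracket in stand mm [  7.6 -29.8 272.9] F stand axes [-0.2 -1.4  0.1] T [ 0.09 -0.02  0.01] open 0.073 grip 0.0 rot [ 0.01  0.   -0.06]
ledge z rel 103 0.10589399968977796
carton 9.8
tape 10.3
measure 30.4
```

```bash
python3 - <<'E'
from h import *
a=np.load('pics/scene0.npz')['d'];b=np.load('pics/scene7.npz')['d']
r,c=slice(298,345),slice(330,358); print(np.percentile(abs(a[r,c]-b[r,c]),[50,80,95]))
print(ctrl.finish_job())
E
```

```text
[0.00154737 0.00287819 0.00447477]
the job is handed in; nothing more can be done
None
```

The bracket is hooked into both slots and pressed home, and I handed the job in at about 23 s of the 51 s. The catch holds: a 13 N upward tug met only about 1.5 mm of play, then a hard stop. The gripper has let go and is clear, and the carton, tape roll and tape measure were not touched.

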